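# Fill the ink tray

### The arm

A 6-joint arm with a two-finger parallel gripper is mounted at the origin on a cart in front of the work surface, level with it; the furniture and walls round the work are solid. World frame = base frame: x ahead of the robot, y to its left, z up, the work surface at z = 0. Lengths are in m, angles in rad, forces in N, time in s.
With the tool pointing down it reaches from about 0.3 to 0.825 m from the base axis. Payload 5.4 kg.
Tool frame: the origin (TCP) lies at the centre of the arm's flange, where the gripper is bolted on; the fingertips stand 190 mm ahead of it and the grasp point (between the pads) lies 171 mm ahead of it (manip.tcp_to_grasp is the distance from the TCP to the grasp point, in m); z points along the fingers, y is the line along which they close (so a half turn about z gives the same grasp; the last joint's range is limited). The gripper opens to 92 mm and grips with 3 to 60 N. Pads are 20 mm wide; open, the fingers measure 128 mm over their backs; the gripper's body (75 mm by 189 mm) begins 69 mm behind the grasp point.
Start: joints at [-1.339, 0.158, 1.597, -0, 1.386, -0.21], TCP at [0.246, -0.52, 0.405] pointing down, gripper open.
Joint ranges: [-2.91, 2.91], [-0.94, 2.29], [0.18, 2.7], [-1.29, 4.43], [0.17, 2.64], [-3, 3]. Speed limits (rad/s): [2.57, 2.57, 3.14, 3.14, 3.14, 3.14].

### API

Orientations are given as a 3x3 rotation matrix whose columns are the frame's x, y, z axes.
In Python, from plant import manip gives the robot as it stands. The module is installed in compiled form; this text tells all that it offers.
- The arm moves only by the tool jog_arm, never from a script. Its argument "series" is a list of rows, each an object of numbers: "x", "y", "z": the shift along the tool's x, y, z in mm; "ax", "ay", "az": the turn, a rotation vector about the tool's x, y, z in degrees; "gripper": the finger opening in mm, from 0 to 91.9. In form: [{"x": .., "y": .., "z": .., "ax": .., "ay": .., "az": .., "gripper": ..}, ...]. A call has exactly 8 rows; each row shifts and turns the commanded pose from where the row before left it, along the tool's axes as they then stand; what a row does not reach is not made up. A row lasts 1/8 s, in which the tool goes at most 62.5 mm and 10.7 degrees, less where a joint would pass 70% of its speed; a pose out of reach is approached as far as the arm can. A call is refused whole if a number of a shift passes 62.5 or a number of a turn 10.7, either way. A call with a gripper value outside its range is refused whole. The fingers move at their own pace and stop on an object; the grip force is fixed at half the most. Time passes only in rows, so rows that do not move let the fingers close, or fill a call up. It gives the time, the measured TCP pose, the force, the opening and the grip force at its end, in the units of the state.
- manip.state(): the state, without advancing time (a new reading comes with each control period).
- manip.capture(name): name is "scene" or "top" or "wrist"; returns a dict with "image" (400x640x3 uint8, blue, green, red), "depth" (400x640 float32, m along the optical axis (not along the pixel's ray), 0 where there is no reading), "vertical_fov" (degrees; the focal length in pixels is half the picture's height over the tangent of half this angle, whatever the lens; pixels are square), "cx", "cy" (the principal point, pixels), "R" (3x3) and "t" (3): a world point X has camera coordinates R X + t. Camera axes: x right, y down, z forward; pixel columns grow to the right and rows downward; lengths in m; the calibration is good to about 2 mm. A picture is of the moment at which its call begins.
- manip.sign_off(): hands the job in; it is judged then, once.
The state is a dict: "time_s": time; "joint_positions": joint angles; "qd": joint speeds; "joint_efforts": joint torques, N m; "eef_pos": TCP position; "tool_rot": TCP orientation; "ft_force": force on the tool from outside, world axes, zero at the start; "wrist_torque": the same for the moment, N m; "opening": opening from 0.0 (shut) to 1.0 (fully open); "grip_force": force on a finger pad.
Only numpy, scipy, OpenCV 4.12 (cv2) and the standard library are available. Lean on these libraries where they do the work, as an engineer would, in place of code of your own. Each camera call takes 0.05 s, during which the arm holds its last target. There are 200 camera calls.

### The job

Two ink bottles already stand on the wooden tray, and two more of the same small black bottles stand loose on the bench to the right of it. Stand the two loose bottles on the tray's two bare pads, one on each, upright and in the middle of the pad, so that the four make a neat two-by-two grid, with the other two bottles still upright in the middle of their pads.

Things in the scene. Friction and masses are not known exactly. Their poses are not given: they have to be found in the camera images.
- bottle_1_mid (a point): First loose bottle: small round black bottle with a pale label and a pale screw cap, 46 mm in diameter and 75 mm high over all (body up to 60 mm, above it the cap of 27 mm diameter), 0.1 kg; the point is its centre, half-way up (37.5 mm over its foot), z along the bottle, up. It starts upright on the bench, to the right of the tray.
- bottle_2_mid (a point): Second loose bottle, the same in kind as the first, also upright on the bench, right of the tray; the point is its centre, 37.5 mm over its foot. An open glass jar (58 mm wide, 65 mm high), which is not wanted, stands near the two; all three change places from start to start.
- pad_1: One bare place: thin round grey felt pad, 72 mm in diameter and 2 mm thick, fixed to the tray's floor; origin at the centre of its underside; z up. The tray is square, of pale wood, 196 mm wide with a rim only 14 mm high; its four pads form a 2 by 2 grid, 95 mm from centre to centre along the tray's sides. Which two of the four are bare changes.
- pad_2: The other bare place, a pad of the same kind (72 mm in diameter, 2 mm thick); origin at the centre of its underside. Either bottle may go on either bare pad.
- bottle_3_mid (a point): A bottle of the same kind that already stands on its pad in the tray and stays there, loose; the point is its centre, 37.5 mm over its foot.
- bottle_4_mid (a point): The other bottle that already stands on its pad in the tray and stays there, loose; the point is its centre, 37.5 mm over its foot.
- pad_3: The pad under the bottle of point bottle_3_mid; same kind; origin at the centre of its underside.
- pad_4: The pad under the bottle of point bottle_4_mid; same kind; origin at the centre of its underside.
Things that resemble listed ones, but are neither listed nor needed, are in the scene too. What is shaped like the part that bears bottle_2_mid but green or pink is not meant.

How it is judged:
At the end, for the whole second after the job is handed in: The two bottles that were loose stand upright (within about 7 degrees) and at rest on the two pads that were bare, one on each, in either order, each within 15 mm of its pad's centre; the two that stood there still stand upright within 15 mm of their pads' centres ((((horizontal distance between bottle_1_mid and pad_1 below 0.015 m and z of bottle_1_mid in the frame of pad_1 between 0.034 and 0.045 m and angle between bottle_1_mid's own z axis and vertical below 0.12 rad and linear speed of bottle_1 below 0.02 m/s) and (horizontal distance between bottle_2_mid and pad_2 below 0.015 m and z of bottle_2_mid in the frame of pad_2 between 0.034 and 0.045 m and angle between bottle_2_mid's own z axis and vertical below 0.12 rad and linear speed of bottle_2 below 0.02 m/s)) or ((horizontal distance between bottle_1_mid and pad_2 below 0.015 m and z of bottle_1_mid in the frame of pad_2 between 0.034 and 0.045 m and angle between bottle_1_mid's own z axis and vertical below 0.12 rad and linear speed of bottle_1 below 0.02 m/s) and (horizontal distance between bottle_2_mid and pad_1 below 0.015 m and z of bottle_2_mid in the frame of pad_1 between 0.034 and 0.045 m and angle between bottle_2_mid's own z axis and vertical below 0.12 rad and linear speed of bottle_2 below 0.02 m/s))) and horizontal distance between bottle_3_mid and pad_3 below 0.015 m and z of bottle_3_mid in the frame of pad_3 between 0.034 and 0.045 m and angle between each of bottle_3_mid, bottle_4_mid's own z axis and vertical below 0.12 rad and linear speed of each of bottle_3, bottle_4 below 0.02 m/s and horizontal distance between bottle_4_mid and pad_4 below 0.015 m and z of bottle_4_mid in the frame of pad_4 between 0.034 and 0.045 m); the robot touches nothing.
It also fails if it takes over 54 s, if anything falls off the work surface, if the arm or the gripper's body presses on something with over 40 N, if the wrist force passes 120 N, or if a joint passes its speed limit or range.

## Working session

There is one attempt and no reset: what is moved stays moved. The work goes in short steps, Python scripts to look and compute and a tool call to move; the robot and the scene stay as the last step left them, time stands still between calls to the robot, and variables do not carry over. Pictures are saved under pics/ and viewed, at most 10 in all, crops included, and the job is handed in when it is done.

Besides the shell and the picture viewer there is one more tool, called after ">>>" in YAML: its name, and indented under it one key for each argument. jog_arm: Moves the arm, as the interface text tells. Its arguments: {"type":"object","properties":{"series":{"type":"array","items":{"type":"object","properties":{"x":{"type":"number"},"y":{"type":"number"},"z":{"type":"number"},"ax":{"type":"number"},"ay":{"type":"number"},"az":{"type":"number"},"gripper":{"type":"number"}}}}},"required":["series"]}

```bash
mkdir -p pics
cat > h.py <<'E'
import numpy as np, cv2
from plant import manip
def world(c):
    d=c["depth"];H,W=d.shape
    f=H/2/np.tan(np.radians(c["vertical_fov"])/2)
    v,u=np.mgrid[:H,:W]
    P=np.stack([(u-c["cx"])/f*d,(v-c["cy"])/f*d,d],-1)
    X=(P-np.array(c["t"]))@np.array(c["R"])
    X[d==0]=np.nan
    return X
E
python3 - <<'E'
from h import *
for n in("top","scene"):
    c=manip.capture(n);cv2.imwrite(f"pics/{n}0.png",c["image"]);np.save(n+"X.npy",world(c));np.save(n+"I.npy",c["image"])
    print(n,c["vertical_fov"],c["cx"],c["cy"],np.round(-np.array(c["R"]).T@c["t"],3))
s=manip.state();print(s["time_s"],s["eef_pos"],np.round(s["tool_rot"],3),s["opening"])
E
```

```text
top 56.901473020794164 324.8676051417439 194.34209785432787 [ 0.381 -0.104  0.945]
scene 48.41426671610994 312.4664817701614 207.58256387075826 [-0.239  0.656  0.67 ]
0.1 [ 0.24578878 -0.51954812  0.40383633] [[ 0.904  0.428 -0.   ]
 [ 0.428 -0.904  0.002]
 [ 0.    -0.002 -1.   ]] 0.998047617755301
```

View pics/top0.png

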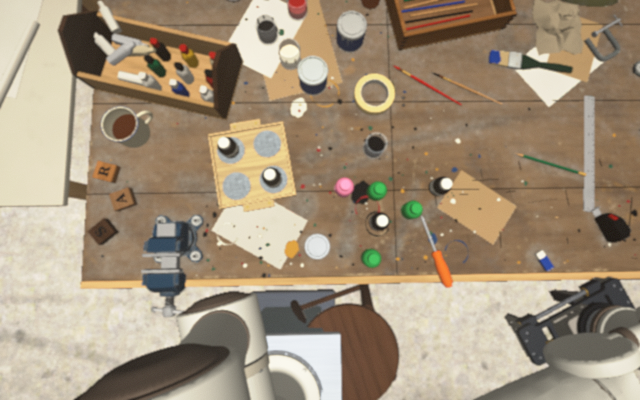

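View pics/scene0.png

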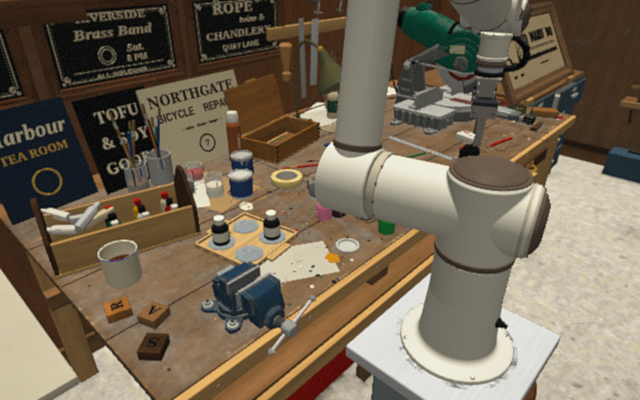

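Top view: the tray is at (252,163), with standing bottles at (226,146) and (270,178) and bare pads at (267,143) and (236,185). The loose candidates are the white-capped black bottles at (380,221) and (442,185). I'm excluding the open jar at (376,145), the dark thing at (362,192), and the green/pink bottles. I'll confirm in a crop and measure.

Run:
```python
from h import *
I=np.load("topI.npy");X=np.load("topX.npy")
cv2.imwrite("pics/crop0.png",cv2.resize(I[110:280,200:480],None,fx=2.85,fy=2.85,interpolation=cv2.INTER_CUBIC))
for n,(u,v) in dict(A=(380,221),B=(442,185),jar=(376,145),dark=(362,192),pink=(344,186),g1=(377,190),g2=(413,209),g3=(372,258),t1=(226,146),t2=(270,178)).items():
    p=X[v-14:v+15,u-14:u+15].reshape(-1,3);p=p[np.isfinite(p[:,2])]
    h=p[:,2].max();q=p[p[:,2]>h-.008];b=p[p[:,2]>.012]
    print(n,"top",h.round(3),"mid",((q.max(0)+q.min(0))/2)[:2].round(3),"sz",np.ptp(q,axis=0)[:2].round(3),"box",b.min(0).round(3),b.max(0).round(3))
for u,v in((267,143),(236,185),(231,152),(273,184)): print(u,v,X[v,u].round(3))
# pads: grey in tray
hsv=cv2.cvtColor(I,cv2.COLOR_BGR2HSV)
m=((hsv[...,1]<60)&(hsv[...,2]>90)).astype(np.uint8); k=np.zeros_like(m);k[125:205,212:292]=1;m*=k
n,l,s,c=cv2.connectedComponentsWithStats(m)
for i in range(1,n):
    if s[i,4]>100:
        p=X[l==i];p=p[np.isfinite(p[:,2])];p=p[p[:,2]<.03];print(s[i],c[i].round(1),p.mean(0).round(4),((p.max(0)+p.min(0))/2).round(4),np.ptp(p,axis=0).round(3))
```

```text
A top 0.08 mid [ 0.424 -0.258] sz [0.026 0.026] box [ 0.402 -0.28   0.013] [ 0.446 -0.235  0.08 ]
B top 0.082 mid [ 0.511 -0.416] sz [0.025 0.025] box [ 0.488 -0.437  0.013] [ 0.531 -0.393  0.082]
jar top 0.07 mid [ 0.615 -0.253] sz [0.049 0.05 ] box [ 0.587 -0.279  0.012] [ 0.642 -0.225  0.07 ]
dark top 0.079 mid [ 0.506 -0.214] sz [0.032 0.067] box [ 0.478 -0.256  0.013] [ 0.529 -0.181  0.079]
pink top 0.08 mid [ 0.511 -0.173] sz [0.027 0.026] box [ 0.488 -0.193  0.014] [ 0.532 -0.15   0.08 ]
g1 top 0.081 mid [ 0.5   -0.255] sz [0.026 0.025] box [ 0.478 -0.277  0.013] [ 0.523 -0.233  0.081]
g2 top 0.08 mid [ 0.452 -0.341] sz [0.024 0.025] box [ 0.419 -0.377  0.013] [ 0.474 -0.318  0.08 ]
g3 top 0.08 mid [ 0.334 -0.235] sz [0.023 0.024] box [ 0.314 -0.256  0.015] [ 0.359 -0.213  0.08 ]
t1 top 0.088 mid [0.615 0.115] sz [0.026 0.024] box [0.587 0.09  0.012] [0.661 0.162 0.088]
t2 top 0.088 mid [0.537 0.006] sz [0.025 0.024] box [ 0.504 -0.023  0.012] [0.568 0.04  0.088]
267 143 [0.632 0.021 0.01 ]
236 185 [0.523 0.099 0.009]
231 152 [0.598 0.103 0.054]
273 184 [ 0.517 -0.     0.057]
[253 130  28  27 581] [266.8 143.4] [0.631  0.0213 0.0096] [0.6323 0.0219 0.0093] [0.071 0.07  0.01 ]
[217 137  28  27 469] [230.3 149.6] [0.6073 0.1067 0.0106] [0.6147 0.1147 0.0169] [0.071 0.069 0.025]
[259 166  28  27 491] [272.9 178.8] [5.319e-01 2.000e-04 1.030e-02] [0.5375 0.0063 0.0171] [0.068 0.069 0.025]
[222 172  29  28 617] [236.1 185.6] [0.5217 0.0989 0.0096] [0.5219 0.0995 0.0098] [0.071 0.071 0.01 ]
```

View pics/crop0.png

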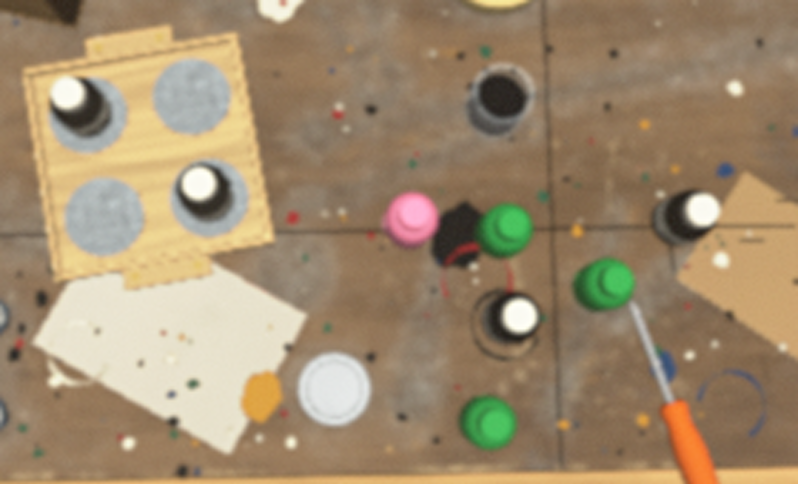

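The crop confirms it: the two loose bottles are A at (0.424,-0.258) and B at (0.511,-0.416), both pale-capped and black. The jar is the open one at (0.615,-0.253). Closing the fingers along about 55° clears the neighbours and runs along the tray's diagonal, so I'm turning to that and going above A.

>>> jog_arm:
  series:
    - {"az": 10,"gripper": 80}
    - {"az": 10}
    - {"az": 10}
    - {"az": 10}
    - {"az": 10}
    - {"az": 10}
    - {"y": -50}
    - {"y": -50}

```text
schema error: expected keys x, y, z, ax, ay, az, gripper
```

>>> jog_arm:
  series:
    - {"y": -50}
    - {"y": -50}
    - {"y": -50}
    - {"y": -50}
    - {"y": -17,"x": -5}
    - {"z": 40}
    - {"z": 40}
    - {}

```text
schema error: expected keys x, y, z, ax, ay, az, gripper
```

```bash
cat >> h.py <<'E'
def delta(x,y,z):
    s=manip.state();R=np.array(s["tool_rot"]);p=np.array(s["eef_pos"])
    print("t",s["time_s"],"pos",p.round(4),"yaw_y",np.degrees(np.arctan2(R[1,1],R[0,1])).round(1),"zax",R[:,2].round(3),"open",round(s["opening"],3),"grip",s["grip_force"])
    print("tool delta mm",(R.T@(np.array([x,y,z])-p)*1000).round(1))
def capz(X,near,zmin,zmax,r=.05):
    p=X.reshape(-1,3);p=p[np.isfinite(p[:,2])];p=p[(np.hypot(*(p[:,:2]-near).T)<r)&(p[:,2]>zmin)&(p[:,2]<zmax)]
    return ((p.max(0)+p.min(0))/2).round(4),np.ptp(p,axis=0).round(3),len(p)
E
python3 - <<'E'
from h import *
c=manip.capture("wrist");cv2.imwrite("pics/w1.png",c["image"])
X=world(c);print(capz(X,[.424,-.258],.066,.1,.03))
delta(.424,-.258,.171+.036)
E
```

```text
Traceback (most recent call last):
  File "h.py", line 17, in capz
    return ((p.max(0)+p.min(0))/2).round(4),np.ptp(p,axis=0).round(3),len(p)
             ~~~~~^^^
ValueError: zero-size array to reduction operation maximum which has no identity
```

View pics/w1.png

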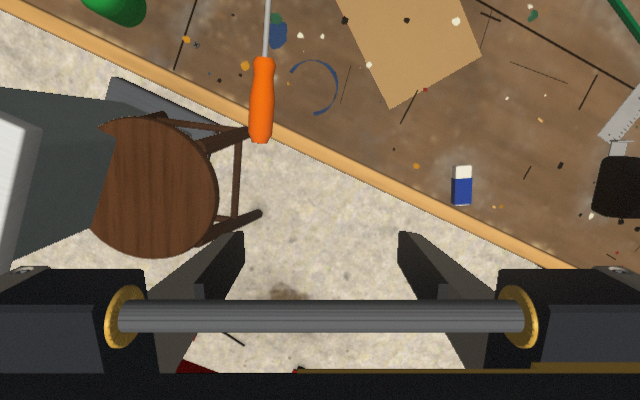

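The wrist picture was taken at the start pose (bench edge, screwdriver at (260,100), fingers below). Both calls were refused because every row needs all the keys, so the arm hasn't moved.

>>> jog_arm:
  series:
    - {"x": 0,"y": 0,"z": 0,"ax": 0,"ay": 0,"az": 10,"gripper": 80}
    - {"x": 0,"y": 0,"z": 0,"ax": 0,"ay": 0,"az": 10,"gripper": 80}
    - {"x": 0,"y": 0,"z": 0,"ax": 0,"ay": 0,"az": 10,"gripper": 80}
    - {"x": 0,"y": 0,"z": 0,"ax": 0,"ay": 0,"az": 10,"gripper": 80}
    - {"x": 0,"y": 0,"z": 0,"ax": 0,"ay": 0,"az": 10,"gripper": 80}
    - {"x": 0,"y": 0,"z": 0,"ax": 0,"ay": 0,"az": 10,"gripper": 80}
    - {"x": 0,"y": -50,"z": 0,"ax": 0,"ay": 0,"az": 0,"gripper": 80}
    - {"x": 0,"y": -50,"z": 0,"ax": 0,"ay": 0,"az": 0,"gripper": 80}

```text
time_s: 1.15
eef_pos: [0.303, -0.4367, 0.4042]
tool_rot: [[0.821, -0.57, -0.0], [-0.57, -0.821, 0.001], [-0.001, -0.001, -1.0]]
ft_force: [0.8, -0.3, 0.7]
opening: 0.867
grip_force: 0.0
```

>>> jog_arm:
  series:
    - {"x": 0,"y": -50,"z": 0,"ax": 0,"ay": 0,"az": 0,"gripper": 80}
    - {"x": 0,"y": -50,"z": 0,"ax": 0,"ay": 0,"az": 0,"gripper": 80}
    - {"x": 0,"y": -50,"z": 0,"ax": 0,"ay": 0,"az": 0,"gripper": 80}
    - {"x": 0,"y": -50,"z": 0,"ax": 0,"ay": 0,"az": 0,"gripper": 80}
    - {"x": -5,"y": -17,"z": 0,"ax": 0,"ay": 0,"az": 0,"gripper": 80}
    - {"x": 0,"y": 0,"z": 40,"ax": 0,"ay": 0,"az": 0,"gripper": 80}
    - {"x": 0,"y": 0,"z": 40,"ax": 0,"ay": 0,"az": 0,"gripper": 80}
    - {"x": 0,"y": 0,"z": 0,"ax": 0,"ay": 0,"az": 0,"gripper": 80}

```text
time_s: 2.15
eef_pos: [0.4207, -0.2557, 0.3216]
tool_rot: [[0.822, -0.57, -0.006], [-0.57, -0.822, 0.005], [-0.008, -0.001, -1.0]]
ft_force: [0.0, 0.6, 0.1]
opening: 0.871
grip_force: 0.0
```

Run:
```python
from h import *
delta(.424,-.258,.171+.036)
c=manip.capture("wrist");cv2.imwrite("pics/w2.png",c["image"])
X=world(c);print(capz(X,[.424,-.258],.066,.1,.03))
```

```text
t 2.15 pos [ 0.4207 -0.2557  0.3216] yaw_y -124.7 zax [-0.006  0.005 -1.   ] open 0.871 grip 0.0
tool delta mm [4.900e+00 1.000e-01 1.146e+02]
(array([ 0.4231, -0.2604,  0.0717]), array([0.027, 0.027, 0.011]), 956)
```

View pics/w2.png

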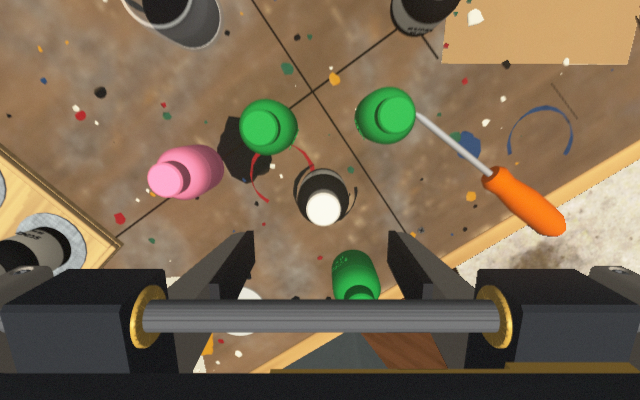

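The bottle cap sits at (323,208), between the fingers; the green bottles at (268,127), (385,115) and (355,280) are clear. Going down and gripping.

>>> jog_arm:
  series:
    - {"x": 6,"y": 1,"z": 30,"ax": 0,"ay": 0,"az": 0,"gripper": 80}
    - {"x": 0,"y": 0,"z": 30,"ax": 0,"ay": 0,"az": 0,"gripper": 80}
    - {"x": 0,"y": 0,"z": 30,"ax": 0,"ay": 0,"az": 0,"gripper": 80}
    - {"x": 0,"y": 0,"z": 24,"ax": 0,"ay": 0,"az": 0,"gripper": 80}
    - {"x": 0,"y": 0,"z": 0,"ax": 0,"ay": 0,"az": 0,"gripper": 80}
    - {"x": 0,"y": 0,"z": 0,"ax": 0,"ay": 0,"az": 0,"gripper": 60}
    - {"x": 0,"y": 0,"z": 0,"ax": 0,"ay": 0,"az": 0,"gripper": 36}
    - {"x": 0,"y": 0,"z": 0,"ax": 0,"ay": 0,"az": 0,"gripper": 36}

```text
time_s: 3.2
eef_pos: [0.4268, -0.2609, 0.2117]
tool_rot: [[0.822, -0.569, 0.001], [-0.569, -0.822, -0.001], [0.002, 0.0, -1.0]]
ft_force: [0.5, -0.1, -0.2]
opening: 0.564
grip_force: 0.0
```

>>> jog_arm:
  series:
    - {"x": 0,"y": 0,"z": 0,"ax": 0,"ay": 0,"az": 0,"gripper": 36}
    - {"x": 0,"y": 0,"z": 0,"ax": 0,"ay": 0,"az": 0,"gripper": 36}
    - {"x": 0,"y": 0,"z": 0,"ax": 0,"ay": 0,"az": 0,"gripper": 36}
    - {"x": 0,"y": 0,"z": -15,"ax": 0,"ay": 0,"az": 0,"gripper": 36}
    - {"x": 0,"y": 0,"z": -30,"ax": 0,"ay": 0,"az": 0,"gripper": 36}
    - {"x": 0,"y": 0,"z": -30,"ax": 0,"ay": 0,"az": 0,"gripper": 36}
    - {"x": 0,"y": 0,"z": -30,"ax": 0,"ay": 0,"az": 0,"gripper": 36}
    - {"x": 0,"y": 0,"z": -15,"ax": 0,"ay": 0,"az": 0,"gripper": 36}

```text
time_s: 4.2
eef_pos: [0.4267, -0.2606, 0.3327]
tool_rot: [[0.822, -0.569, 0.002], [-0.569, -0.822, -0.002], [0.003, 0.0, -1.0]]
ft_force: [0.0, 0.0, -0.9]
opening: 0.481
grip_force: 30.0
```

Run:
```python
from h import *
delta(.522,.0995,.171+.036+.08)
c=manip.capture("wrist");X=world(c);print(capz(X,[.424,-.258],.15,.25,.04))
```

```text
t 4.2 pos [ 0.4267 -0.2606  0.3327] yaw_y -124.7 zax [ 0.002 -0.002 -1.   ] open 0.481 grip 29.997421764564933
tool delta mm [-126.7 -350.4   45.3]
(array([ 0.4326, -0.2654,  0.2   ]), array([0.063, 0.064, 0.1  ]), 20266)
```

Gripped (30 N, about 44 mm). Carrying to the front-left pad.

>>> jog_arm:
  series:
    - {"x": -9,"y": -25,"z": 0,"ax": 0,"ay": 0,"az": 0,"gripper": 36}
    - {"x": -18,"y": -50,"z": 0,"ax": 0,"ay": 0,"az": 0,"gripper": 36}
    - {"x": -18,"y": -50,"z": 0,"ax": 0,"ay": 0,"az": 0,"gripper": 36}
    - {"x": -18,"y": -50,"z": 0,"ax": 0,"ay": 0,"az": 0,"gripper": 36}
    - {"x": -18,"y": -50,"z": 0,"ax": 0,"ay": 0,"az": 0,"gripper": 36}
    - {"x": -18,"y": -50,"z": 0,"ax": 0,"ay": 0,"az": 0,"gripper": 36}
    - {"x": -16,"y": -50,"z": 0,"ax": 0,"ay": 0,"az": 0,"gripper": 36}
    - {"x": -9,"y": -25,"z": 0,"ax": 0,"ay": 0,"az": 0,"gripper": 36}

```text
time_s: 5.25
eef_pos: [0.5235, 0.1003, 0.3295]
tool_rot: [[0.824, -0.567, -0.002], [-0.567, -0.824, 0.001], [-0.002, 0.001, -1.0]]
ft_force: [0.1, 0.0, -1.3]
opening: 0.48
grip_force: 30.0
```

>>> jog_arm:
  series:
    - {"x": 0,"y": 0,"z": 0,"ax": 0,"ay": 0,"az": 0,"gripper": 36}
    - {"x": 0,"y": 0,"z": 20,"ax": 0,"ay": 0,"az": 0,"gripper": 36}
    - {"x": 0,"y": 0,"z": 20,"ax": 0,"ay": 0,"az": 0,"gripper": 36}
    - {"x": 0,"y": 0,"z": 20,"ax": 0,"ay": 0,"az": 0,"gripper": 36}
    - {"x": 0,"y": 0,"z": 15,"ax": 0,"ay": 0,"az": 0,"gripper": 36}
    - {"x": 0,"y": 0,"z": 0,"ax": 0,"ay": 0,"az": 0,"gripper": 36}
    - {"x": 0,"y": 0,"z": 0,"ax": 0,"ay": 0,"az": 0,"gripper": 36}
    - {"x": 0,"y": 0,"z": 0,"ax": 0,"ay": 0,"az": 0,"gripper": 36}

```text
time_s: 6.25
eef_pos: [0.5242, 0.0978, 0.2567]
tool_rot: [[0.822, -0.569, 0.002], [-0.569, -0.822, -0.0], [0.002, -0.001, -1.0]]
ft_force: [-0.4, -0.3, -1.1]
opening: 0.481
grip_force: 30.0
```

Run:
```python
from h import *
delta(.5245,.0975,.2215)
c=manip.capture("wrist");cv2.imwrite("pics/w3.png",c["image"])
c=manip.capture("top");X=world(c)
for n in ([.615,.115],[.537,.006]):print(capz(X,n,.08,.1,.025))
```

```text
t 6.25 pos [0.5242 0.0978 0.2567] yaw_y -124.7 zax [ 0.002 -0.    -1.   ] open 0.481 grip 29.997398720879573
tool delta mm [ 0.4  0.  35.2]Traceback (most recent call last):
  File "<stdin>", line 5, in <module>
  File "h.py", line 17, in capz
    return ((p.max(0)+p.min(0))/2).round(4),np.ptp(p,axis=0).round(3),len(p)
             ~~~~~^^^
    return umr_maximum(a, axis, None, out, keepdims, initial, where)
ValueError: zero-size array to reduction operation maximum which has no identity
```

View pics/w3.png

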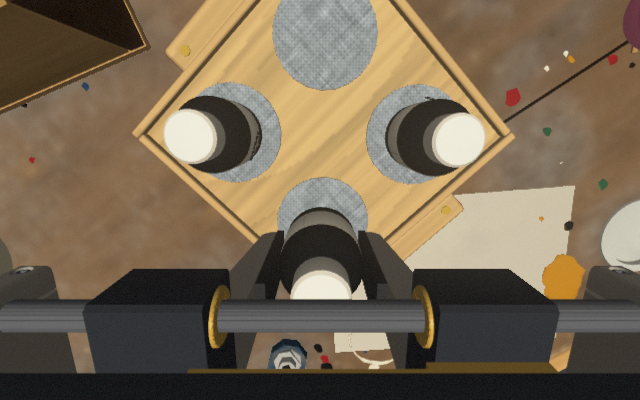

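The held bottle at (321,250) lines up over the near pad, with the standing bottles at (190,135) and (458,140) clear of the fingers. Lowering.

>>> jog_arm:
  series:
    - {"x": 0,"y": 0,"z": 12,"ax": 0,"ay": 0,"az": 0,"gripper": 36}
    - {"x": 0,"y": 0,"z": 10,"ax": 0,"ay": 0,"az": 0,"gripper": 36}
    - {"x": 0,"y": 0,"z": 6,"ax": 0,"ay": 0,"az": 0,"gripper": 36}
    - {"x": 0,"y": 0,"z": 3,"ax": 0,"ay": 0,"az": 0,"gripper": 36}
    - {"x": 0,"y": 0,"z": 2,"ax": 0,"ay": 0,"az": 0,"gripper": 36}
    - {"x": 0,"y": 0,"z": 1,"ax": 0,"ay": 0,"az": 0,"gripper": 36}
    - {"x": 0,"y": 0,"z": 0,"ax": 0,"ay": 0,"az": 0,"gripper": 36}
    - {"x": 0,"y": 0,"z": 0,"ax": 0,"ay": 0,"az": 0,"gripper": 36}

```text
time_s: 7.35
eef_pos: [0.5238, 0.0979, 0.2219]
tool_rot: [[0.822, -0.569, 0.0], [-0.569, -0.822, -0.0], [0.0, -0.0, -1.0]]
ft_force: [0.4, -0.4, -0.1]
opening: 0.476
grip_force: 30.0
```

The 1 N load has gone, so it has touched down. Releasing.

>>> jog_arm:
  series:
    - {"x": 0,"y": 0,"z": 0,"ax": 0,"ay": 0,"az": 0,"gripper": 50}
    - {"x": 0,"y": 0,"z": 0,"ax": 0,"ay": 0,"az": 0,"gripper": 60}
    - {"x": 0,"y": 0,"z": 0,"ax": 0,"ay": 0,"az": 0,"gripper": 76}
    - {"x": 0,"y": 0,"z": 0,"ax": 0,"ay": 0,"az": 0,"gripper": 76}
    - {"x": 0,"y": 0,"z": -10,"ax": 0,"ay": 0,"az": 0,"gripper": 76}
    - {"x": 0,"y": 0,"z": -30,"ax": 0,"ay": 0,"az": 0,"gripper": 76}
    - {"x": 0,"y": 0,"z": -40,"ax": 0,"ay": 0,"az": 0,"gripper": 76}
    - {"x": 0,"y": 0,"z": -40,"ax": 0,"ay": 0,"az": 0,"gripper": 76}

```text
time_s: 8.35
eef_pos: [0.5236, 0.0978, 0.3436]
tool_rot: [[0.822, -0.569, 0.001], [-0.569, -0.822, -0.0], [0.0, -0.0, -1.0]]
ft_force: [0.1, -0.3, 0.3]
opening: 0.829
grip_force: 0.0
```

Run:
```python
from h import *
delta(.511,-.416,.342)
X=world(manip.capture("wrist"))
for n in ([.522,.0995],[.615,.115],[.537,.006]):print(capz(X,n,.072,.1,.04))
```

```text
t 8.35 pos [0.5236 0.0978 0.3436] yaw_y -124.7 zax [ 0.001 -0.    -1.   ] open 0.829 grip 0.0
tool delta mm [282.1 429.7   1.6]
(array([0.5208, 0.0991, 0.0786]), array([0.027, 0.027, 0.013]), 861)
(array([0.6138, 0.1142, 0.0789]), array([0.027, 0.027, 0.013]), 1037)
(array([0.536 , 0.0047, 0.079 ]), array([0.027, 0.027, 0.013]), 1047)
```

The first bottle stands centred at (0.521,0.099). On to B.

>>> jog_arm:
  series:
    - {"x": 17,"y": 25,"z": 0,"ax": 0,"ay": 0,"az": 0,"gripper": 80}
    - {"x": 33,"y": 50,"z": 0,"ax": 0,"ay": 0,"az": 0,"gripper": 80}
    - {"x": 33,"y": 50,"z": 0,"ax": 0,"ay": 0,"az": 0,"gripper": 80}
    - {"x": 33,"y": 50,"z": 0,"ax": 0,"ay": 0,"az": 0,"gripper": 80}
    - {"x": 33,"y": 50,"z": 0,"ax": 0,"ay": 0,"az": 0,"gripper": 80}
    - {"x": 33,"y": 50,"z": 0,"ax": 0,"ay": 0,"az": 0,"gripper": 80}
    - {"x": 33,"y": 50,"z": 0,"ax": 0,"ay": 0,"az": 0,"gripper": 80}
    - {"x": 33,"y": 50,"z": 0,"ax": 0,"ay": 0,"az": 0,"gripper": 80}

```text
time_s: 9.4
eef_pos: [0.5139, -0.3536, 0.3424]
tool_rot: [[0.822, -0.569, 0.001], [-0.569, -0.822, -0.001], [0.001, -0.0, -1.0]]
ft_force: [1.3, -1.1, 0.3]
opening: 0.869
grip_force: 0.0
```

>>> jog_arm:
  series:
    - {"x": 24,"y": 37,"z": 0,"ax": 0,"ay": 0,"az": 0,"gripper": 80}
    - {"x": 10,"y": 18,"z": 0,"ax": 0,"ay": 0,"az": 0,"gripper": 80}
    - {"x": 0,"y": 0,"z": 0,"ax": 0,"ay": 0,"az": 0,"gripper": 80}
    - {"x": 0,"y": 0,"z": 0,"ax": 0,"ay": 0,"az": 0,"gripper": 80}
    - {"x": 0,"y": 0,"z": 0,"ax": 0,"ay": 0,"az": 0,"gripper": 80}
    - {"x": 0,"y": 0,"z": 0,"ax": 0,"ay": 0,"az": 0,"gripper": 80}
    - {"x": 0,"y": 0,"z": 0,"ax": 0,"ay": 0,"az": 0,"gripper": 80}
    - {"x": 0,"y": 0,"z": 0,"ax": 0,"ay": 0,"az": 0,"gripper": 80}

```text
time_s: 10.4
eef_pos: [0.5109, -0.4161, 0.3417]
tool_rot: [[0.822, -0.569, 0.0], [-0.569, -0.822, 0.0], [-0.0, -0.0, -1.0]]
ft_force: [0.6, -0.5, 0.1]
opening: 0.872
grip_force: 0.0
```

Run:
```python
from h import *
delta(.511,-.416,.2117)
c=manip.capture("wrist");cv2.imwrite("pics/w4.png",c["image"]);X=world(c)
print(capz(X,[.511,-.416],.064,.1,.04))
```

```text
t 10.4 pos [ 0.5109 -0.4161  0.3417] yaw_y -124.7 zax [ 0.  0. -1.] open 0.872 grip 0.0
tool delta mm [ 0.0e+00 -1.0e-01  1.3e+02]
(array([ 0.5099, -0.4185,  0.0709]), array([0.027, 0.027, 0.013]), 825)
```

View pics/w4.png

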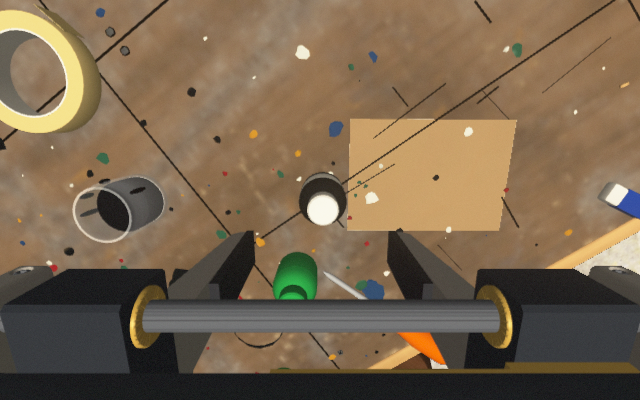

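B's cap at (322,208) is between the fingers. The jar at (120,205) and green bottle at (296,278) are clear. Going down and gripping.

>>> jog_arm:
  series:
    - {"x": 0,"y": 2,"z": 35,"ax": 0,"ay": 0,"az": 0,"gripper": 80}
    - {"x": 0,"y": 0,"z": 35,"ax": 0,"ay": 0,"az": 0,"gripper": 80}
    - {"x": 0,"y": 0,"z": 35,"ax": 0,"ay": 0,"az": 0,"gripper": 80}
    - {"x": 0,"y": 0,"z": 25,"ax": 0,"ay": 0,"az": 0,"gripper": 80}
    - {"x": 0,"y": 0,"z": 0,"ax": 0,"ay": 0,"az": 0,"gripper": 80}
    - {"x": 0,"y": 0,"z": 0,"ax": 0,"ay": 0,"az": 0,"gripper": 80}
    - {"x": 0,"y": 0,"z": 0,"ax": 0,"ay": 0,"az": 0,"gripper": 60}
    - {"x": 0,"y": 0,"z": 0,"ax": 0,"ay": 0,"az": 0,"gripper": 36}

```text
time_s: 11.45
eef_pos: [0.5101, -0.4182, 0.213]
tool_rot: [[0.822, -0.569, 0.001], [-0.569, -0.822, -0.002], [0.002, 0.001, -1.0]]
ft_force: [-0.2, 0.0, -0.1]
opening: 0.68
grip_force: 0.0
```

>>> jog_arm:
  series:
    - {"x": 0,"y": 0,"z": 0,"ax": 0,"ay": 0,"az": 0,"gripper": 36}
    - {"x": 0,"y": 0,"z": 0,"ax": 0,"ay": 0,"az": 0,"gripper": 36}
    - {"x": 0,"y": 0,"z": 0,"ax": 0,"ay": 0,"az": 0,"gripper": 36}
    - {"x": 0,"y": 0,"z": 0,"ax": 0,"ay": 0,"az": 0,"gripper": 36}
    - {"x": 0,"y": 0,"z": 0,"ax": 0,"ay": 0,"az": 0,"gripper": 36}
    - {"x": 0,"y": 0,"z": 0,"ax": 0,"ay": 0,"az": 0,"gripper": 36}
    - {"x": 0,"y": 0,"z": 0,"ax": 0,"ay": 0,"az": 0,"gripper": 36}
    - {"x": 0,"y": 0,"z": 0,"ax": 0,"ay": 0,"az": 0,"gripper": 36}

```text
time_s: 12.45
eef_pos: [0.5098, -0.4179, 0.212]
tool_rot: [[0.822, -0.569, 0.0], [-0.569, -0.822, -0.0], [0.0, -0.0, -1.0]]
ft_force: [0.1, 1.2, 4.8]
opening: 0.479
grip_force: 30.0
```

>>> jog_arm:
  series:
    - {"x": 0,"y": 0,"z": -15,"ax": 0,"ay": 0,"az": 0,"gripper": 36}
    - {"x": 0,"y": 0,"z": -35,"ax": 0,"ay": 0,"az": 0,"gripper": 36}
    - {"x": 0,"y": 0,"z": -35,"ax": 0,"ay": 0,"az": 0,"gripper": 36}
    - {"x": 0,"y": 0,"z": -30,"ax": 0,"ay": 0,"az": 0,"gripper": 36}
    - {"x": 0,"y": 0,"z": -10,"ax": 0,"ay": 0,"az": 0,"gripper": 36}
    - {"x": 0,"y": 0,"z": 0,"ax": 0,"ay": 0,"az": 0,"gripper": 36}
    - {"x": 0,"y": 0,"z": 0,"ax": 0,"ay": 0,"az": 0,"gripper": 36}
    - {"x": 0,"y": 0,"z": 0,"ax": 0,"ay": 0,"az": 0,"gripper": 36}

```text
time_s: 13.45
eef_pos: [0.5095, -0.4176, 0.3349]
tool_rot: [[0.822, -0.569, -0.002], [-0.569, -0.822, 0.002], [-0.003, -0.001, -1.0]]
ft_force: [-0.7, 0.5, -1.3]
opening: 0.484
grip_force: 30.0
```

Run:
```python
from h import *
delta(.632,.021,.336)
```

```text
t 13.45 pos [ 0.5095 -0.4176  0.3349] yaw_y -124.7 zax [-0.002  0.002 -1.   ] open 0.484 grip 29.99961523571983
tool delta mm [-1.488e+02 -4.304e+02 -3.000e-01]
```

Gripped. Carrying to the far-right pad.

>>> jog_arm:
  series:
    - {"x": -9,"y": -25,"z": 0,"ax": 0,"ay": 0,"az": 0,"gripper": 36}
    - {"x": -17,"y": -50,"z": 0,"ax": 0,"ay": 0,"az": 0,"gripper": 36}
    - {"x": -17,"y": -50,"z": 0,"ax": 0,"ay": 0,"az": 0,"gripper": 36}
    - {"x": -17,"y": -50,"z": 0,"ax": 0,"ay": 0,"az": 0,"gripper": 36}
    - {"x": -17,"y": -50,"z": 0,"ax": 0,"ay": 0,"az": 0,"gripper": 36}
    - {"x": -17,"y": -50,"z": 0,"ax": 0,"ay": 0,"az": 0,"gripper": 36}
    - {"x": -17,"y": -50,"z": 0,"ax": 0,"ay": 0,"az": 0,"gripper": 36}
    - {"x": -17,"y": -50,"z": 0,"ax": 0,"ay": 0,"az": 0,"gripper": 36}

```text
time_s: 14.45
eef_pos: [0.6177, -0.0336, 0.3364]
tool_rot: [[0.823, -0.568, -0.001], [-0.568, -0.823, 0.001], [-0.001, -0.0, -1.0]]
ft_force: [1.4, -0.5, -1.0]
opening: 0.477
grip_force: 30.0
```

>>> jog_arm:
  series:
    - {"x": -14,"y": -37,"z": 0,"ax": 0,"ay": 0,"az": 0,"gripper": 36}
    - {"x": -7,"y": -18,"z": 0,"ax": 0,"ay": 0,"az": 0,"gripper": 36}
    - {"x": 0,"y": 0,"z": 0,"ax": 0,"ay": 0,"az": 0,"gripper": 36}
    - {"x": 0,"y": 0,"z": 0,"ax": 0,"ay": 0,"az": 0,"gripper": 36}
    - {"x": 0,"y": 0,"z": 25,"ax": 0,"ay": 0,"az": 0,"gripper": 36}
    - {"x": 0,"y": 0,"z": 25,"ax": 0,"ay": 0,"az": 0,"gripper": 36}
    - {"x": 0,"y": 0,"z": 25,"ax": 0,"ay": 0,"az": 0,"gripper": 36}
    - {"x": 0,"y": 0,"z": 0,"ax": 0,"ay": 0,"az": 0,"gripper": 36}

```text
time_s: 15.45
eef_pos: [0.6307, 0.0191, 0.2593]
tool_rot: [[0.821, -0.571, -0.005], [-0.571, -0.821, 0.001], [-0.005, 0.003, -1.0]]
ft_force: [-0.0, 0.2, -1.6]
opening: 0.485
grip_force: 30.0
```

Run:
```python
from h import *
delta(.632,.021,.2222)
c=manip.capture("wrist");cv2.imwrite("pics/w5.png",c["image"])
```

```text
t 15.45 pos [0.6307 0.0191 0.2593] yaw_y -124.8 zax [-0.005  0.001 -1.   ] open 0.485 grip 29.99964741524309
tool delta mm [ 0.1 -2.4 37.1]
```

View pics/w5.png

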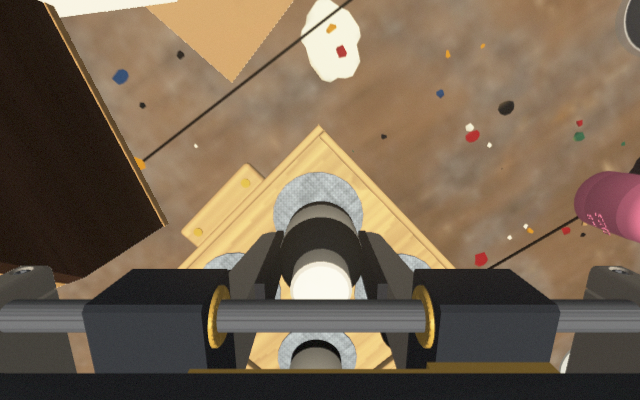

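The held bottle at (320,240) is in line with the far-right pad. The dark box at left (80,150) may be near the gripper's body, so I'm checking its extents first.

Run:
```python
from h import *
X=np.load("topX.npy").reshape(-1,3);X=X[np.isfinite(X[:,2])]
R=np.array(manip.state()["tool_rot"]);q=(X-[.632,.021,0])@R
m=(X[:,2]>.095)&(X[:,2]<.3)&(np.abs(q[:,1])<.13)&(np.abs(q[:,0])<.08)
print(m.sum(), X[m].min(0) if m.any() else "", X[m].max(0) if m.any() else "")
```

```text
27 [0.6964202  0.12237247 0.09540015] [0.71340802 0.13258258 0.11500089]
```

25 mm clear of the body. Lowering.

>>> jog_arm:
  series:
    - {"x": 0,"y": -1,"z": 12,"ax": 0,"ay": 0,"az": 0,"gripper": 36}
    - {"x": 0,"y": 0,"z": 11,"ax": 0,"ay": 0,"az": 0,"gripper": 36}
    - {"x": 0,"y": 0,"z": 7,"ax": 0,"ay": 0,"az": 0,"gripper": 36}
    - {"x": 0,"y": 0,"z": 4,"ax": 0,"ay": 0,"az": 0,"gripper": 36}
    - {"x": 0,"y": 0,"z": 2,"ax": 0,"ay": 0,"az": 0,"gripper": 36}
    - {"x": 0,"y": 0,"z": 1,"ax": 0,"ay": 0,"az": 0,"gripper": 36}
    - {"x": 0,"y": 0,"z": 0,"ax": 0,"ay": 0,"az": 0,"gripper": 36}
    - {"x": 0,"y": 0,"z": 0,"ax": 0,"ay": 0,"az": 0,"gripper": 36}

```text
time_s: 16.5
eef_pos: [0.6326, 0.0213, 0.225]
tool_rot: [[0.822, -0.569, 0.0], [-0.569, -0.822, -0.0], [0.0, -0.0, -1.0]]
ft_force: [-0.5, 1.0, -0.9]
opening: 0.481
grip_force: 30.0
```

>>> jog_arm:
  series:
    - {"x": 0,"y": 0,"z": 1,"ax": 0,"ay": 0,"az": 0,"gripper": 36}
    - {"x": 0,"y": 0,"z": 1,"ax": 0,"ay": 0,"az": 0,"gripper": 36}
    - {"x": 0,"y": 0,"z": 1,"ax": 0,"ay": 0,"az": 0,"gripper": 36}
    - {"x": 0,"y": 0,"z": 0,"ax": 0,"ay": 0,"az": 0,"gripper": 36}
    - {"x": 0,"y": 0,"z": 0,"ax": 0,"ay": 0,"az": 0,"gripper": 36}
    - {"x": 0,"y": 0,"z": 0,"ax": 0,"ay": 0,"az": 0,"gripper": 36}
    - {"x": 0,"y": 0,"z": 0,"ax": 0,"ay": 0,"az": 0,"gripper": 36}
    - {"x": 0,"y": 0,"z": 0,"ax": 0,"ay": 0,"az": 0,"gripper": 36}

```text
time_s: 17.5
eef_pos: [0.6325, 0.0214, 0.2217]
tool_rot: [[0.822, -0.569, 0.0], [-0.569, -0.822, 0.0], [0.0, -0.0, -1.0]]
ft_force: [0.2, 0.7, -1.9]
opening: 0.481
grip_force: 30.0
```

>>> jog_arm:
  series:
    - {"x": 0,"y": 0,"z": 0,"ax": 0,"ay": 0,"az": 0,"gripper": 50}
    - {"x": 0,"y": 0,"z": 0,"ax": 0,"ay": 0,"az": 0,"gripper": 60}
    - {"x": 0,"y": 0,"z": 0,"ax": 0,"ay": 0,"az": 0,"gripper": 76}
    - {"x": 0,"y": 0,"z": 0,"ax": 0,"ay": 0,"az": 0,"gripper": 76}
    - {"x": 0,"y": 0,"z": -10,"ax": 0,"ay": 0,"az": 0,"gripper": 76}
    - {"x": 0,"y": 0,"z": -30,"ax": 0,"ay": 0,"az": 0,"gripper": 76}
    - {"x": 0,"y": 0,"z": -40,"ax": 0,"ay": 0,"az": 0,"gripper": 76}
    - {"x": 0,"y": 0,"z": -50,"ax": 0,"ay": 0,"az": 0,"gripper": 76}

```text
time_s: 18.5
eef_pos: [0.6321, 0.0214, 0.3528]
tool_rot: [[0.822, -0.569, -0.001], [-0.569, -0.822, 0.0], [-0.001, 0.001, -1.0]]
ft_force: [0.3, 0.5, 0.4]
opening: 0.823
grip_force: 0.0
```

>>> jog_arm:
  series:
    - {"x": -30,"y": 0,"z": -20,"ax": 0,"ay": 0,"az": 0,"gripper": 76}
    - {"x": -40,"y": 0,"z": 0,"ax": 0,"ay": 0,"az": 0,"gripper": 76}
    - {"x": -50,"y": 0,"z": 0,"ax": 0,"ay": 0,"az": 0,"gripper": 76}
    - {"x": -30,"y": 0,"z": 0,"ax": 0,"ay": 0,"az": 0,"gripper": 76}
    - {"x": 0,"y": 0,"z": 0,"ax": 0,"ay": 0,"az": 0,"gripper": 76}
    - {"x": 0,"y": 0,"z": 0,"ax": 0,"ay": 0,"az": 0,"gripper": 76}
    - {"x": 0,"y": 0,"z": 0,"ax": 0,"ay": 0,"az": 0,"gripper": 76}
    - {"x": 0,"y": 0,"z": 0,"ax": 0,"ay": 0,"az": 0,"gripper": 76}

```text
time_s: 19.5
eef_pos: [0.5097, 0.1062, 0.3716]
tool_rot: [[0.822, -0.57, -0.0], [-0.57, -0.822, -0.0], [-0.0, 0.0, -1.0]]
ft_force: [0.4, 0.0, -0.9]
opening: 0.827
grip_force: 0.0
```

Run:
```python
from h import *
c=manip.capture("wrist");cv2.imwrite("pics/w6.png",c["image"]);X=world(c)
print(manip.state()["eef_pos"],manip.state()["time_s"])
for n in ([.522,.0995],[.632,.0215],[.615,.115],[.537,.006]):
    try: print(capz(X,n,.072,.1,.04))
    except ValueError: print(n,"unseen")
```

```text
[0.50961884 0.10624605 0.37160041] 19.55
(array([0.5207, 0.099 , 0.079 ]), array([0.027, 0.027, 0.014]), 706)
(array([0.6319, 0.0203, 0.0791]), array([0.027, 0.027, 0.013]), 1089)
(array([0.6138, 0.1142, 0.0787]), array([0.027, 0.027, 0.013]), 876)
(array([0.536 , 0.0049, 0.079 ]), array([0.027, 0.027, 0.014]), 875)
```

View pics/w6.png

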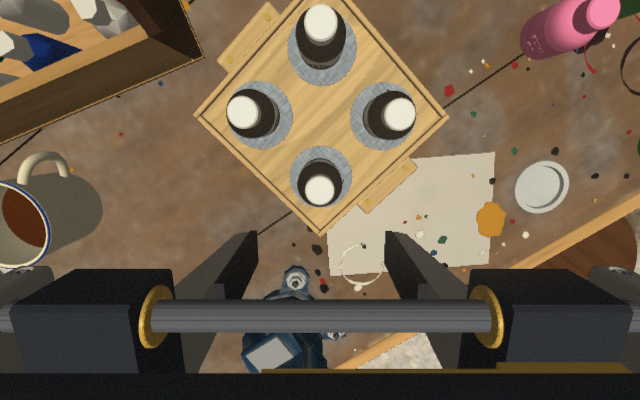

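All four bottles stand upright and centred on their pads, with caps at (320,22), (245,112), (398,115) and (320,190). The arm is clear.

```bash
python3 -c "
from plant import manip; print(manip.sign_off())"
```

```text
the job is handed in; nothing more can be done
None
```

I stood both loose bottles upright on the bare pads, so the four make the two-by-two grid, with cap centres 1–2 mm from the measured pad centres, and handed the job in at about 20 s of the 54 s; sign-off gave no verdict.

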